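Two moisture readings on a chopping board

TASK

Check whether the sloping chopping board has dried: lift the yellow moisture meter out of its holder and take a reading at the blue ring, then lift it clear of the board (do not drag it across) and take a second reading at the red ring. For a reading, hold the meter square to the board's sloping face with its steel tip inside the ring, press gently until the sprung tip is about half pushed in, and keep still for two seconds. Finish while still holding the second reading, meter in the gripper and tip pressed on the red ring's spot, and leave the tin, the spice jar and the beaker where they are.

Things in the scene. Friction and masses are not known exactly. Their poses are not given: they have to be found in the camera images.
- meter: Loose yellow moisture meter, about 150 g: block 34 (x) x 26 (y) x 120 mm (z), black nose 18 mm long below it, then a thin sprung steel tip. Origin at the nose's lower end on the long axis; z runs up, away from the tip; block at z = 18 to 138 mm. Starts upright in the holder, origin 37 mm above the worktop, top 85 mm free. Grip across the 26 mm (along y), e.g. from above at z = 115 mm.
- probe_tip (a point): The rounded end of the steel tip (7 mm thick), on the meter's long axis, 22 mm below the meter's origin when relaxed; it moves with the tip. Its frame is parallel to the meter's.
- probe (a joint): How far the sprung tip is pushed into the nose, in m: 0 relaxed, 0.016 fully in (bottomed). The spring pushes with about 1 N at the start and 5.8 N fully in (300 N/m); half in (0.008) is about 3.4 N.
- board: Fixed wooden chopping board 160 x 260 x 18 mm on a dark rest, sloping 25 degrees, low edge toward the robot at yaw 0. Origin under its middle on the worktop, frame upright (z up), x toward the high edge, y along its width. Middle of the upper face 75 mm above the worktop; the face runs from 41 mm (low edge) to 109 mm high.
- face: Frame of the board's sloping upper face: origin at the middle of the face, z square out of the face, x up the slope, y along the board's width.
- blue_ring: Ring of blue tape flat on the board's face, 22 mm inside, 36 mm outside diameter, under 1 mm thick. Origin at its centre on the face, 75 mm above the worktop; its frame is upright, turned like the board (for the slope see the face). The rings lie side by side at mid slope, 90 to 150 mm apart, either one on the left.
- red_ring: Ring of red tape on the board's face, same size and frame convention as the blue one.
- holder: Fixed grey holder for the meter: an upright open socket 50 x 42 mm, 90 mm high, on a foot plate 90 x 80 x 6 mm. Origin under its middle on the worktop; z up, same x and y as the meter standing in it. The meter is drawn straight up out of it: 75 mm of lift bring its tip clear of the rim.
- tin: Bystander: low tin, 75 mm wide, 58 mm high, loose. Origin under its middle.
- spice: Bystander: small spice jar with a dark brown cap, 41 mm wide, 105 mm high, loose. Origin under its middle.
- beaker: Bystander: blue plastic beaker, 78 mm wide, 95 mm high, loose. Origin under its middle.
Mind the look-alikes: they are no part of the job. There is more than one size of the meter; the job needs the largest.

How it is judged:
On the way, in this order (a step that is already met when the one before it is completed fails the run):
1. first reading: tip pressed gently inside the blue ring, meter square to the board, still for a second (distance between probe_tip and blue_ring below 0.01 m and angle between the z axis of meter and the z axis of face, either way round below 0.15 rad and angle between meter's own z axis and vertical below 1.2 rad and value of joint probe between 0.003 and 0.013 m and contact force between meter and board between 1 and 7 N and contact force between the fingers and meter above 3 N and contact force between meter and holder below 0.1 N and linear speed of meter below 0.02 m/s), for 1 s.
2. the meter is lifted clear of the board (contact force between meter and board below 0.05 N and z of probe_tip in the frame of face above 0.008 m and contact force between the fingers and meter above 3 N), for 0.05 s.
3. second reading: tip pressed gently inside the red ring, meter square to the board, still for a second (distance between probe_tip and red_ring below 0.01 m and angle between the z axis of meter and the z axis of face, either way round below 0.15 rad and angle between meter's own z axis and vertical below 1.2 rad and value of joint probe between 0.003 and 0.013 m and contact force between meter and board between 1 and 7 N and contact force between the fingers and meter above 3 N and contact force between meter and holder below 0.1 N and linear speed of meter below 0.02 m/s), for 1 s.
At the end, for the whole second after the job is handed in: Gripper holds the meter still, tip within 10 mm of the red ring's centre, axis within 0.15 rad of square to the face, tip pushed in 3 to 13 mm (1 to 7 N on the board), clear of the holder; tin, spice jar and beaker upright within 20 mm of their start (all of step 3 and distance of each of tin, spice, beaker from where it was at the start of the episode below 0.02 m and angle between each of tin, spice, beaker's own z axis and vertical below 0.2 rad); the arm keeps its last pose, push and grip.
It fails at once if the meter is pressed hard on the board (over 15 N) (contact force between meter and board above 15 N).
It fails at once if the pressed tip is dragged across the board outside the rings (contact force between meter and board above 1 N and linear speed of meter above 0.03 m/s and distance between probe_tip and blue_ring above 0.025 m and distance between probe_tip and red_ring above 0.025 m).
It fails at once if the tin is pushed away or knocked over (distance of tin from where it was at the start of the episode above 0.02 m or angle between tin's own z axis and vertical above 0.2 rad).
It fails at once if the spice jar is pushed away or knocked over (distance of spice from where it was at the start of the episode above 0.02 m or angle between spice's own z axis and vertical above 0.2 rad).
It fails at once if the beaker is pushed away or knocked over (distance of beaker from where it was at the start of the episode above 0.02 m or angle between beaker's own z axis and vertical above 0.2 rad).
It also fails if it takes over 48 s, if anything falls off the work surface, if the arm or the gripper's body presses on something with over 40 N, if the wrist force passes 120 N, or if a joint passes its speed limit or range.

ROBOT

A 6-joint arm with a two-finger parallel gripper is mounted at the origin on a cart in front of the work surface, level with it; the furniture and walls round the work are solid. World frame = base frame: x ahead of the robot, y to its left, z up, the work surface at z = 0. Lengths are in m, angles in rad, forces in N, time in s.
With the tool pointing down it reaches from about 0.275 to 0.725 m from the base axis. Payload 5.6 kg.
Tool frame: the origin (TCP) lies at the very end of the fingers, on their centre line; the grasp point (between the pads) lies 19 mm behind it; z points along the fingers, y is the line along which they close (so a half turn about z gives the same grasp; the last joint's range is limited). The gripper opens to 85 mm and grips with 20 to 120 N. Pads are 22 mm wide; open, the fingers measure 114 mm over their backs; the gripper's body (76 mm by 85 mm) begins 54 mm behind the grasp point. The pads swing forward as they close: fully open they stand 13 mm farther back than shut.
Start: joints at [1.621, 0.255, 0.108, 0, -1.424, -0.285], TCP at [0.128, 0.535, 0.231] pointing down, gripper open.
Joint ranges: [-2.95, 2.95], [-1.21, 1.97], [-1.09, 1.5], [-2.87, 1.71], [-2.94, -0.07], [-3.05, 3.05]. Speed limits (rad/s): [2.57, 2.57, 3.14, 3.14, 3.14, 3.14].

INTERFACE

Orientations are given as a unit quaternion [x, y, z, w].
In Python, from workcell import arm gives the robot as it stands. Calls block until the motion is done:
- arm.move_ptp(position, orientation): joint-space move of the TCP to a pose.
- arm.line_to(position, v=0.15, attitude=None, threshold=None): straight line of the TCP; attitude=None keeps the orientation; v is the mean speed in m/s. With threshold (N) it stops when the force on the tool has changed by that much, and returns True; else False.
- arm.set_joints(angles): joint-space move.
- arm.move_gripper(opening, effort=None): opening from 0.0 (shut) to 1.0 (fully open); effort is the grip in N (None keeps the last); returns when the fingers have stopped.
- arm.pause(seconds).
- arm.solve_ik(position, orientation): joint angles nearest the present ones, or None.
- arm.state(): the state.
- arm.get_image(name): name is "scene" or "top" or "wrist"; returns the picture (384x512x3 uint8, blue, green, red); there is no depth.
- arm.camera_model(name): a dict with "K" (3x3 intrinsics, pixels), "rvec" (rotation vector, rad) and "tvec" (3), from world to camera coordinates, as OpenCV has them. Camera axes: x right, y down, z forward; pixel columns grow to the right and rows downward; lengths in m; the calibration is good to about 2 mm. A picture is of the moment at which its call begins: read the wrist's pose just before it. camera_model takes no time and is no camera call; for the wrist camera it gives the pose at the moment of the call.
A pose or a line that the arm cannot do raises arm.IKError and nothing moves.
- arm.hand_in(): hands the job in; it is judged then, once.
The state is a dict: "time": time; "joint_pos": joint angles; "joint_velocities": joint speeds; "tau": joint torques, N m; "ee_pos": TCP position; "orientation": TCP orientation; "force": force on the tool from outside, world axes, zero at the start; "ft_torque": the same for the moment, N m; "opening": opening from 0.0 (shut) to 1.0 (fully open); "grip_force": force on a finger pad.
Only numpy, scipy, OpenCV 4.12 (cv2) and the standard library are available. Lean on these libraries where they do the work, as an engineer would, in place of code of your own. Each camera call takes 0.05 s, during which the arm holds its last target. There are 200 camera calls.

## Working session

There is one attempt and no reset: what is moved stays moved. The work goes in short steps, each a Python script; the robot and the scene stay as the last script left them, time stands still between calls to the robot, and variables do not carry over. Pictures are saved under pics/ and viewed, at most 10 in all, crops included, and the job is handed in when it is done.

```bash
mkdir -p pics; ls
python3 - <<'E'
from workcell import arm
import cv2
for n in("scene","top"):
    cv2.imwrite(f"pics/{n}0.png",arm.get_image(n)); m=arm.camera_model(n); print(n,m)
s=arm.state();print(s["time"],s["orientation"],s["ee_pos"])
E
```

```text
pics
scene {'K': array([[487.80117862,   0.        , 263.84600804],
       [  0.        , 487.80117862, 184.25311516],
       [  0.        ,   0.        ,   1.        ]]), 'rvec': array([ 1.5022474 , -1.8929075 ,  0.91054969]), 'tvec': array([0.09519655, 0.34173218, 1.0609537 ])}
top {'K': array([[384.77126313,   0.        , 258.17353259],
       [  0.        , 384.77126313, 196.92596403],
       [  0.        ,   0.        ,   1.        ]]), 'rvec': array([ 2.17779699, -2.19327976,  0.12713555]), 'tvec': array([-0.02122068,  0.48898635,  1.14459711])}
0.1 [ 9.93112788e-01 -1.17159147e-01 -6.90928406e-05  8.48361039e-04] [0.12779542 0.53449566 0.23048505]
```

View pics/scene0.png

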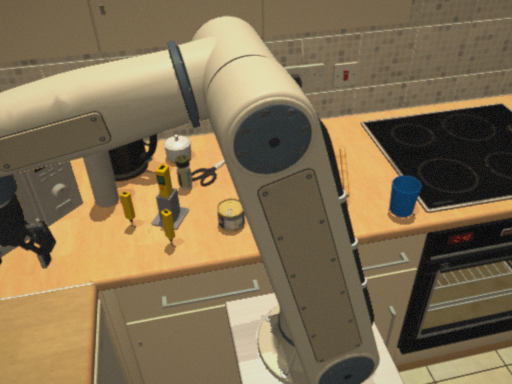

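View pics/top0.png

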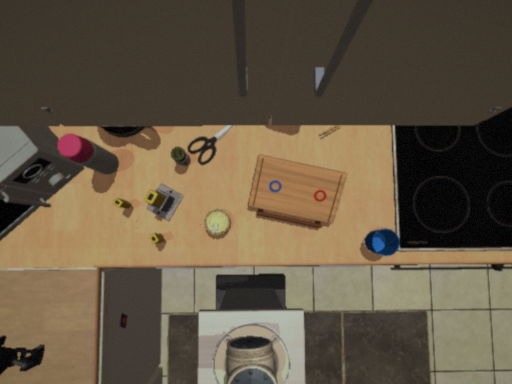

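The scene view shows the largest yellow meter standing in its grey holder at about (165,185), with small look-alikes at (128,205) and (167,225); the arm hides the board. The top view shows the meter at (155,197), holder at (165,202), blue ring (275,186), red ring (320,196), tin (217,223), spice jar (180,156) and beaker (382,242).

```bash
cat > h.py <<'E'
import numpy as np, cv2
from scipy.spatial.transform import Rotation as R
def cam(m): return np.array(m["K"]),R.from_rotvec(m["rvec"]).as_matrix(),np.array(m["tvec"])
def ray(m,p):
    K,r,t=cam(m); d=r.T@np.linalg.inv(K)@[p[0],p[1],1]; return -r.T@t,d/np.linalg.norm(d)
def onz(m,p,z):
    c,d=ray(m,p); return c+d*(z-c[2])/d[2]
def tri(rays):
    A=0;b=0
    for c,d in rays:
        P=np.eye(3)-np.outer(d,d);A=A+P;b=b+P@c
    x=np.linalg.solve(A,b)
    return x,[np.linalg.norm((np.eye(3)-np.outer(d,d))@(x-c)) for c,d in rays]
def proj(m,X):
    K,r,t=cam(m); q=K@(r@np.array(X)+t); return q[:2]/q[2]
RNG={"blue":((100,120,70),(130,255,255)),"red":((170,120,70),(180,255,255)),"red2":((0,170,70),(5,255,255)),"yellow":((21,150,60),(34,255,255))}
def blobs(im,c,amin=8):
    h=cv2.cvtColor(im,cv2.COLOR_BGR2HSV); k=cv2.inRange(h,*RNG[c])
    if c=="red": k|=cv2.inRange(h,*RNG["red2"])
    cs,_=cv2.findContours(k,cv2.RETR_EXTERNAL,cv2.CHAIN_APPROX_NONE)
    return [(cv2.contourArea(x),x) for x in cs if cv2.contourArea(x)>=amin]
E
python3 - <<'E'
from workcell import arm
from h import *
np.set_printoptions(precision=4,suppress=True)
m=arm.camera_model("top"); im=cv2.imread("pics/top0.png")
for c,z in(("blue",.075),("red",.075),("yellow",.175)):
    for a,k in blobs(im,c):
        (p,wh,an)=cv2.minAreaRect(k); print(c,a,np.round(p,1),np.round(wh,1),round(an),onz(m,p,z))
for n,p,z in(("tin",(217,223),.058),("spice",(180,156),.105),("beaker",(382,242),.095),("hold",(165,202),.05)): print(n,onz(m,p,z))
for p,z in(((262,156),.109),((347,173),.109),((249,205),.041),((331,224),.041)): print("corner",onz(m,p,z))
w=arm.camera_model("wrist");s=arm.state();K,r,t=cam(w)
Rt=R.from_quat(s["orientation"]).as_matrix()
print("wrist cam in tool",Rt.T@(-r.T@t-s["ee_pos"]),"\n",Rt.T@r.T,K[0,0]); print(Rt)
print(onz(m,(320,80),.4),onz(m,(250,125),.4),onz(m,(250,125),.0), "cam",ray(m,(0,0))[0])
b=cv2.resize(im[100:260,90:360],None,fx=2.9,fy=2.9,interpolation=cv2.INTER_CUBIC);cv2.imwrite("pics/topc.png",b)
cv2.imwrite("pics/w0.png",arm.get_image("wrist"))
E
```

```text
blue 268.5 [380.3 244.4] [27.1 16.6] 58 [ 0.3444 -0.3748  0.075 ]
red 84.5 [319.8 195.2] [ 9.9 10.6] 45 [ 0.4878 -0.2027  0.075 ]
red 509.5 [ 72.5 143.8] [23.7 31.3] 60 [0.642  0.5143 0.075 ]
yellow 61.5 [155.7 237.6] [ 8.5 11.1] 72 [0.3704 0.2459 0.175 ]
yellow 52.5 [118.6 202.5] [11.4  7. ] 23 [0.4624 0.3437 0.175 ]
yellow 107.0 [153.5 198. ] [15.2 12.1] 27 [0.4736 0.2533 0.175 ]
tin [0.4099 0.0969 0.058 ]
spice [0.599 0.198 0.105]
beaker [ 0.3517 -0.3732  0.095 ]
hold [0.473  0.2503 0.05  ]
corner [ 0.5974 -0.0344  0.109 ]
corner [ 0.5476 -0.2756  0.109 ]
corner [0.4632 0.0033 0.041 ]
corner [ 0.4048 -0.2407  0.041 ]
wrist cam in tool [ 0.0713  0.0007 -0.1432] 
 [[-0.0018 -0.9595 -0.2816]
 [ 1.     -0.0014 -0.0014]
 [ 0.001  -0.2816  0.9595]] 271.59310878238335
[[ 0.9725 -0.2327 -0.0003]
 [-0.2327 -0.9725 -0.0017]
 [ 0.0001  0.0017 -1.    ]]
[ 0.7018 -0.1484  0.4   ] [0.6046 0.0004 0.4   ] [ 0.7184 -0.0014  0.    ] cam [0.3815 0.0038 1.185 ]
```

View pics/topc.png

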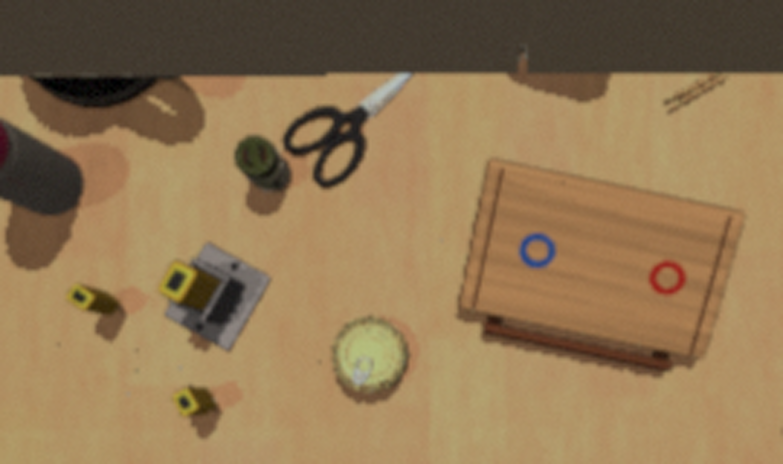

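View pics/w0.png

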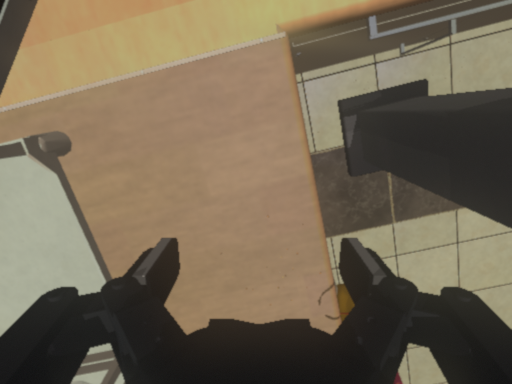

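The crop shows the meter's top at around (180,283) with the foot plate turned, and clear rings blue (537,250) and red (667,278). The wrist image shows only the left counter and floor. I'll move the wrist camera over the holder and the board, two places each.

```bash
cat >> h.py <<'E'
def down(psi): return (R.from_euler("z",psi)*R.from_euler("x",np.pi)).as_quat()
E
python3 - <<'E'
from workcell import arm
from h import *
import pickle
np.set_printoptions(precision=4,suppress=True)
L={}
for n,p in(("h1",(.40,.25,.34)),("h2",(.47,.22,.34)),("b1",(.46,-.17,.33)),("b2",(.39,-.11,.33))):
    arm.move_ptp(p,down(0)); arm.pause(.15)
    m=arm.camera_model("wrist"); im=arm.get_image("wrist"); L[n]=(m,im); cv2.imwrite(f"pics/{n}.png",im)
    print(n,arm.state()["time"],arm.state()["ee_pos"],arm.state()["joint_pos"])
L["top"]=(arm.camera_model("top"),cv2.imread("pics/top0.png"))
pickle.dump(L,open("L.pkl","wb"))
for n,(m,im) in L.items():
    for c in("blue","red","yellow"):
        for a,k in blobs(im,c,60):
            (p,wh,an)=cv2.minAreaRect(k); print(n,c,a,np.round(p,1),np.round(wh,1),round(an),onz(m,p,.075 if c!="yellow" else .175)[:2])
cv2.imwrite("pics/hh.png",np.hstack([L["h1"][1][:,60:460],L["h2"][1][:,60:460]]))
cv2.imwrite("pics/bb.png",np.hstack([L["b1"][1][:,60:460],L["b2"][1][:,60:460]]))
E
```

```text
h1 1.8583 [0.3997 0.2506 0.3396] [ 0.8933  0.0899  0.1773 -0.0001 -1.6588  0.6785]
h2 2.4583 [0.4694 0.2205 0.3404] [ 0.7413  0.186   0.2926 -0.0001 -1.6765  0.8307]
b1 4.1083 [ 0.4603 -0.1692  0.3299] [-0.0321  0.1266  0.1947 -0.0001 -1.6391  1.6043]
b2 4.7667 [ 0.3905 -0.1102  0.3296] [ 0.1154 -0.0471  0.0112 -0.     -1.6302  1.455 ]
h1 blue 469.5 [491.1  77.7] [19.2 32.6] 53 [ 0.5169 -0.0728]
h1 yellow 153.5 [246.6 187.3] [15.4 11.7] 59 [0.3864 0.2649]
h1 yellow 200.5 [168.2 112.5] [18.  12.8] 34 [0.4708 0.349 ]
h1 yellow 617.5 [248.4 104.7] [22.6 31. ] 29 [0.4787 0.2617]
h2 blue 352.0 [458.5 129.5] [16.5 28.2] 63 [ 0.5166 -0.0723]
h2 red 3051.5 [30. 43.] [82. 60.] 90 [0.6312 0.5297]
h2 yellow 182.5 [151.7 165.7] [17.5 11.9] 34 [0.4821 0.3437]
h2 yellow 437.0 [222.8 167.9] [19.2 25.9] 27 [0.4794 0.262 ]
b1 blue 1103.0 [398.3 233.9] [47.1 48.7] 14 [ 0.3451 -0.392 ]
b1 red 351.0 [281.5 143.5] [21.2 21.2] 45 [ 0.4883 -0.202 ]
b1 yellow 118.0 [  3.5 210.9] [12.7 14.9] 61 [0.4212 0.1293]
b2 blue 950.5 [442.6 191.4] [47.1 47.2] 64 [ 0.3454 -0.3901]
b2 blue 459.0 [230.5  69.5] [25. 23.] 90 [ 0.5171 -0.0721]
b2 red 458.5 [325.8  91.8] [23.3 25.5] 45 [ 0.4886 -0.2024]
b2 yellow 425.5 [ 17.2 174.6] [16.1 38.3] 78 [0.3951 0.1612]
top blue 268.5 [380.3 244.4] [27.1 16.6] 58 [ 0.3444 -0.3748]
top red 84.5 [319.8 195.2] [ 9.9 10.6] 45 [ 0.4878 -0.2027]
top red 509.5 [ 72.5 143.8] [23.7 31.3] 60 [0.642  0.5143]
top yellow 61.5 [155.7 237.6] [ 8.5 11.1] 72 [0.3704 0.2459]
top yellow 107.0 [153.5 198. ] [15.2 12.1] 27 [0.4736 0.2533]
```

View pics/hh.png

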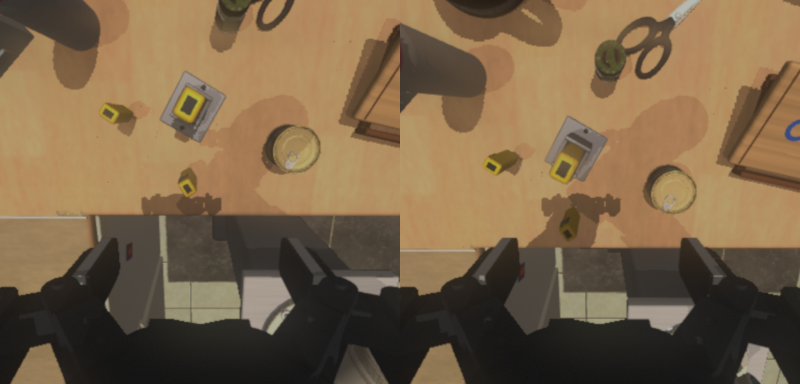

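View pics/bb.png

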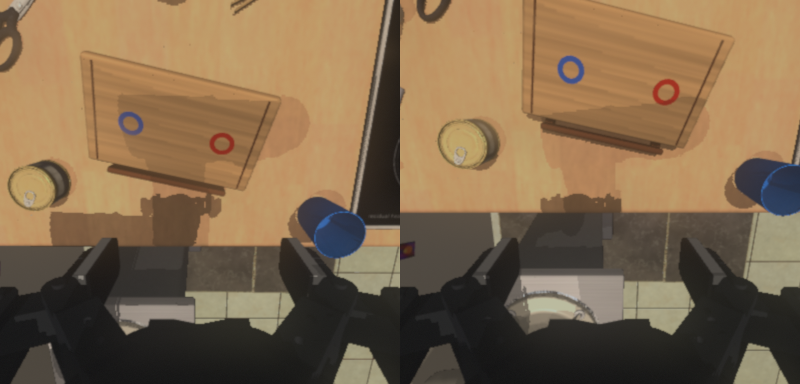

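Holder views show the meter top at about (188,105) left and (565,168) right, the holder turned about 29°. Board views show the blue ring at (131,124)/(571-400,70) and the red at (222,143)/(666-400,92), all unobstructed. Next: triangulate, check, and grasp.

Run:
```python
from h import *
import pickle
np.set_printoptions(precision=4,suppress=True)
L=pickle.load(open("L.pkl","rb"))
RNG["blue"]=((100,80,40),(130,255,255))
guess={"blue":(.517,-.072,.075),"red":(.4885,-.2023,.075)}; P={}
for c,g in guess.items():
    rs=[]
    for n in("b1","b2","top"):
        m,im=L[n]; q=proj(m,g)
        cand=[(np.linalg.norm(np.array(cv2.minAreaRect(k)[0])-q),cv2.minAreaRect(k)) for a,k in blobs(im,c,15)]
        d,r=min(cand,key=lambda t:t[0]); print(n,c,round(d,1),np.round(r[1],1))
        if d<6: rs.append(ray(m,r[0]))
    P[c],res=tri(rs); print(c,P[c],np.round(res,4))
d=P["blue"]-P["red"]; print("dist",np.linalg.norm(d),"yaw from rings",np.arctan2(-d[0],d[1]))
# meter top: bright yellow rim + enclosed dark screen
rs=[]
for n in("h1","h2"):
    m,im=L[n]; q=proj(m,(.478,.26,.175))
    V=cv2.cvtColor(im,cv2.COLOR_BGR2HSV); k=cv2.inRange(V,(20,130,150),(36,255,255))
    cs,_=cv2.findContours(k,cv2.RETR_EXTERNAL,cv2.CHAIN_APPROX_NONE)
    k=min([c for c in cs if cv2.contourArea(c)>150],key=lambda c:np.linalg.norm(np.mean(c[:,0],0)-q))
    r=cv2.minAreaRect(k); rs.append(ray(m,r[0]))
    B=np.array([onz(m,p,.175)[:2] for p in cv2.boxPoints(r)]); e=[B[1]-B[0],B[2]-B[1]]
    l=max(e,key=np.linalg.norm); print(n,r,"sides",[round(np.linalg.norm(v),4) for v in e],"yaw",np.degrees(np.arctan2(l[1],l[0])),"ctr",B.mean(0))
print("meter top",tri(rs))
# holder foot plate corners from grey mask, z=.006
m,im=L["h1"]
for p in ((187+60,71),(226+60,93),(202+60,143),(160+60,122)): print("foot",onz(m,p,.006))
```

```text
b1 blue 4.9 [22.9  9.7]
b2 blue 0.3 [26.8 23.7]
top blue 0.5 [10. 10.]
blue [ 0.5199 -0.0721  0.0565] [0.0021 0.0019 0.0028]
b1 red 0.3 [21.2 21.2]
b2 red 0.1 [23.3 25.5]
top red 0.3 [ 9.9 10.6]
red [ 0.4882 -0.2022  0.0756] [0.0003 0.0004 0.0006]
dist 0.13534044148470165 yaw from rings -0.23883192061117156
h1 ((248.6000213623047, 104.30000305175781), (21.913463592529297, 30.4105224609375), 26.56505012512207) sides [np.float64(0.0315), np.float64(0.023)] yaw -28.7920306155713 ctr [0.4789 0.2615]
h2 ((222.80003356933594, 167.90000915527344), (21.0190372467041, 26.832815170288086), 26.56505012512207) sides [np.float64(0.0317), np.float64(0.0237)] yaw -28.50832242384408 ctr [0.4792 0.262 ]
meter top (array([0.4793, 0.2617, 0.1748]), [np.float64(0.0002774822582248737), np.float64(0.00027748225822503013)])
foot [0.535  0.2697 0.006 ]
foot [0.5014 0.2057 0.006 ]
foot [0.4197 0.2451 0.006 ]
foot [0.4551 0.3166 0.006 ]
```

```bash
cat >> h.py <<'E'
YAW=-.216
RINGS={"blue":np.array([.517,-.0722,.075]),"red":np.array([.4883,-.2023,.0754])}
NRM=R.from_euler("z",YAW).apply([-np.sin(np.radians(25)),0,np.cos(np.radians(25))])
QB=(R.from_euler("z",YAW)*R.from_euler("y",-np.radians(25))*R.from_euler("x",np.pi)).as_quat()
E
python3 - <<'E'
from workcell import arm
from h import *
import pickle
np.set_printoptions(precision=4,suppress=True)
L=pickle.load(open("L.pkl","rb"))
print("blue",tri([ray(L["h1"][0],(491.1,77.7)),ray(L["h2"][0],(458.5,129.5)),ray(L["b2"][0],(230.5,69.5))]))
print(R.from_quat(QB).as_matrix()[:,2],NRM)
for c in RINGS: print(c,arm.solve_ik(RINGS[c]+NRM*.11,QB),arm.solve_ik(RINGS[c]+NRM*.2,QB))
q=down(np.radians(-29))
print(arm.solve_ik((.4790,.2612,.133),q))
arm.move_gripper(1.0,50)
arm.move_ptp((.4790,.2612,.27),q)
arm.line_to((.4790,.2612,.133),v=.12)
print(arm.state()["force"])
arm.move_gripper(0,50)
s=arm.state();print(s["time"],s["opening"],s["grip_force"],s["ee_pos"],s["force"])
arm.line_to((.4790,.2612,.26),v=.1)
s=arm.state();print(s["time"],s["opening"],s["grip_force"],s["ee_pos"],s["force"],s["ft_torque"])
cv2.imwrite("pics/w5.png",np.hstack([arm.get_image("wrist")[:,60:460],arm.get_image("scene")[80:,30:300].repeat(1,0)[:304].copy() if 0 else cv2.resize(arm.get_image("scene")[120:280,60:227],(400,384))]))
E
```

```text
blue (array([ 0.5168, -0.0721,  0.0757]), [np.float64(0.00013108535561268445), np.float64(0.0002800367811573739), np.float64(0.00021853485307165866)])
[ 0.4128 -0.0906 -0.9063] [-0.4128  0.0906  0.9063]
blue [ 0.369  -0.1586 -0.7039  0.3755 -0.6898  0.735 ] [ 0.4626 -0.2996 -0.5749  0.3268 -0.9728  0.7511]
red [-0.0218 -0.1365 -0.5984  0.1295 -0.6839  1.2938] [ 0.0077 -0.2739 -0.4805  0.1163 -0.9408  1.2987]
[ 0.7861  0.2963 -0.0902  0.     -1.1842  0.2785]
[ 0.5289 -0.3781  0.0424]
8.2917 0.30257846828805524 49.01803135871887 [0.4792 0.2614 0.1332] [0.2349 0.8919 1.837 ]
9.7083 0.297338047859864 49.00120496749878 [0.4787 0.261  0.2592] [ 0.025  -0.2228 -1.9134] [-0.0145  0.0221 -0.0195]
```

View pics/w5.png

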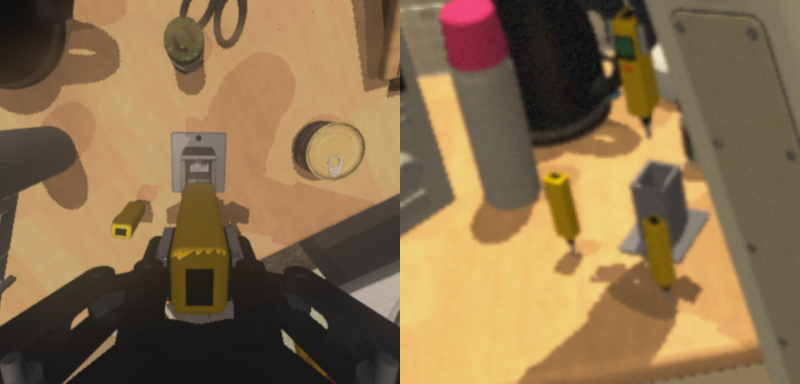

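The meter hangs straight between the pads (left, about (200,250)), clear of the empty holder, and the scene view shows the tip free at (647,130). Now the blue reading.

```bash
cat >> h.py <<'E'
def press(arm,c,hover=.19):
    r=RINGS[c]
    arm.line_to(r+NRM*.135,v=.1); arm.pause(.3)
    f0=np.array(arm.state()["force"])
    hit=arm.line_to(r+NRM*.110,v=.025,threshold=9); arm.pause(.4)
    s=arm.state(); df=np.array(s["force"])-f0
    print(c,"hit",hit,"t",s["time"],"df",df,"normal",df@NRM,"pos err",np.array(s["ee_pos"])-r-NRM*.110,"grip",s["grip_force"])
    print("tilt",np.arccos(-R.from_quat(s["orientation"]).as_matrix()[:,2]@NRM))
E
python3 - <<'E'
from workcell import arm
from h import *
np.set_printoptions(precision=4,suppress=True)
arm.move_ptp((.44,.12,.34),down(np.radians(-20)))
arm.move_ptp(RINGS["blue"]+NRM*.19,QB)
press(arm,"blue")
cv2.imwrite("pics/p1.png",np.hstack([arm.get_image("wrist")[:,60:460],cv2.resize(arm.get_image("top")[130:260,220:355],(400,384))]))
E
```

```text
blue hit False t 13.875 df [-1.9327 -0.2978  2.3137] normal 2.867803531352539 pos err [-0. -0.  0.] grip 49.49277877807617
tilt 7.238393161448754e-05
```

View pics/p1.png

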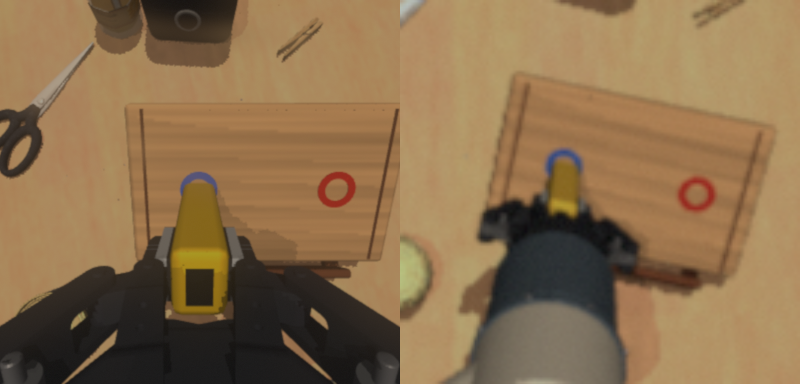

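The meter stands on the blue ring (198,185), laterally centred and aligned with the board's edges; about 2.9 N means the tip is roughly 6 mm in. Hold, lift square off, then read red.

Run:
```python
from workcell import arm
from h import *
np.set_printoptions(precision=4,suppress=True)
arm.pause(2.2)
b,r=RINGS["blue"],RINGS["red"]
arm.line_to(b+NRM*.17,v=.06); arm.pause(.2)
arm.line_to(r+NRM*.17,v=.1)
press(arm,"red")
arm.pause(2.3)
s=arm.state();print(s["time"],s["force"])
cv2.imwrite("pics/p2.png",np.hstack([arm.get_image("wrist")[:,60:460],cv2.resize(arm.get_image("top")[100:260,200:410],(400,305))[:,:].copy() if 0 else cv2.resize(arm.get_image("top")[100:270,200:410],(400,384))]))
```

```text
red hit False t 21.3583 df [-3.2842  0.5331  2.2699] normal 3.461251585280433 pos err [-0.     -0.      0.0001] grip 49.41080689430237
tilt 8.378277500243868e-05
23.6583 [-1.5708  0.6008  1.102 ]
```

View pics/p2.png

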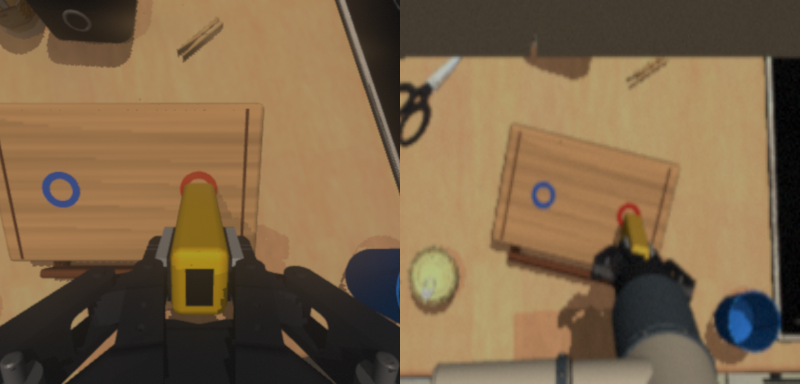

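The meter is pressed on the red ring (198,185), centred, at about 3.5 N (half in); the tin and beaker stand where they were.

```bash
python3 -c "
from workcell import arm
print(arm.hand_in())"
```

```text
the job is handed in; nothing more can be done
None
```

I took both readings, blue ring (about 2.9 N) then red ring (about 3.5 N), lifting the meter clear in between, and handed the job in at about 24 s with it still pressed on the red ring; no verdict came back.

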